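# Load a boxed notebook into a pusher display tray

### The job

Put the boxed notebook that stands on the blue plinth top beside the white pusher tray (not the one on the stack at the back) on display in the tray: slide the pusher back to open the slot, lower the notebook in upright with its cover facing the front fence (do not drop it), and slide the pusher forward again until it holds the notebook snugly against the fence. Do not disturb the cup, the jewellery box or the music box.

Things in the scene. Friction and masses are not known exactly. Their poses are not given: they have to be found in the camera images.
- notebook_center (a point): Centre (100 mm above its foot) of the loose boxed notebook, which stands on its short edge on the plinth: a flat box 30 mm thick (its x), 151 mm wide (its y), 200 mm tall (its z, up), about 0.25 kg. The chequered cover with a flower faces its -x. Grip it across the thickness within 50 mm of its top, which stays clear of the tray's parts
- notebook_foot (a point): Centre of the notebook's underside, same axes as notebook_center
- notebook_cover (a point): Centre of the notebook's cover face, half-way up, same axes
- slot (a point): On the tray's floor, 10 mm over the plinth, mid-lane: where the notebook's foot centre lies when it stands against the fence. The white tray is fixed, 200 mm long (x, from fence to pusher), 168 mm wide (y); z up. Fence 40 mm high over the plinth, its inner face 15.5 mm on the -x side of this point; side walls 44 mm high, lane between them 158 mm wide
- pusher_handle (a point): Grip point of the pusher's handle: a round steel bar 12 mm thick along the tray's x, its centre 108 mm over the plinth, free below; 15 mm to the rear it bends down to the sled. The pusher's plate (118 mm wide, top 118 mm over the plinth) has its front face 72 mm on the -x side of this point. Grip from above across the bar and move along the tray's x
- pusher (a joint): Slide of the pusher in m, 0 to 0.045, growing to the rear (tray +x). The clear gap between the fence's inner face and the pusher plate is 8 mm at 0 and 53 mm at 0.045; gap = 8 mm + joint. It slides stiffly (about 2 N) and stays where it is left
- cup: Loose terracotta cup, 79 mm wide, 76 mm tall, to be left alone; origin at the centre of its underside
- jewel_box: Loose blue jewellery box, 81x100x72 mm, to be left alone; origin at the centre of its underside
- music_box: Loose wooden music box with a crank, 70x88x57 mm, to be left alone; origin at the centre of its underside

How it is judged:
By the outcome, as a careful person would: the job done as asked, in the order asked, and still so for the second after the job is handed in, with the robot touching nothing.
It also fails if it takes over 72 s, if anything falls off the work surface, if the arm or the gripper's body presses on something with over 40 N, if the wrist force passes 120 N, or if a joint passes its speed limit or range.

### The arm

A 7-joint arm with a two-finger parallel gripper is mounted at the origin on a cart in front of the work surface, level with it; the furniture and walls round the work are solid. World frame = base frame: x ahead of the robot, y to its left, z up, the work surface at z = 0. Lengths are in m, angles in rad, forces in N, time in s.
With the tool pointing down it reaches from about 0.35 to 0.9 m from the base axis. Payload 8.1 kg.
Tool frame: the origin (TCP) lies midway between the tips of the shut fingers; the grasp point (between the pads) lies 19 mm behind it (arm.hold_point_z is the distance from the TCP to the grasp point, in m); z points along the fingers, y is the direction in which the jaws open and shut (so a half turn about z gives the same grasp; the last joint's range is limited). The gripper opens to 92 mm and grips with 3 to 60 N. Pads are 19 mm wide; open, the fingers measure 130 mm over their backs; the gripper's body (75 mm by 190 mm) begins 47 mm behind the grasp point.
Start: joints at [-1.36, 0.434, 0.025, 1.573, -0.012, 1.134, -0.075], TCP at [0.193, 0.594, 0.227] pointing down, gripper open.
Joint ranges: [-2.62, 2.62], [-0.44, 2.09], [-1.27, 1.32], [0.08, 2.57], [-1.32, 4.46], [0.12, 2], [-2.74, 2.74]. Speed limits (rad/s): [2.22, 2.22, 3.01, 3.01, 3.14, 3.14, 3.14].

### API

Orientations are given as a rotation vector (axis times angle).
In Python, from cell import arm gives the robot as it stands.
- The arm moves only by the shell command python3 -m pendant 'ROWS' [FORCE]. ROWS is JSON, a list of rows, each a list of 3 entries, a list of its own where there are three numbers: the shift along the tool's x, y, z in m, then the turn, a rotation vector about the tool's x, y, z in degrees, then the finger opening in m, from 0 to 0.0918. A call has 1 to 10 rows; each row shifts and turns the commanded pose from where the row before left it, along the tool's axes as they then stand; what a row does not reach is not made up. A row lasts 1/8 s, in which the tool goes at most 62.5 mm and 10.7 degrees, less where a joint would pass 70% of its speed; a pose out of reach is approached as far as the arm can. A call with a gripper value outside its range is refused whole. The fingers move at their own pace and stop on an object; FORCE is the grip in N (left out, the last holds). Time passes only in rows, so rows that do not move let the fingers close. It gives the time, the measured TCP pose, the force and the opening at its end, in the units of the state.
- arm.observe(): the state, without advancing time (a new reading comes with each control period).
- arm.get_image(name): name is "side" or "top"; returns (picture, depth): 384x512x3 uint8, red, green, blue; 384x512 float32, m along the optical axis (not along the pixel's ray), 0 where there is no reading.
- arm.camera_params(name): a dict with "fovy" (degrees; the focal length in pixels is half the picture's height over the tangent of half this angle, whatever the lens; pixels are square), "cx", "cy" (the principal point, pixels), "k1" (the pictures are not rectified: a ray, as slopes to the right and down, at radius r is drawn at 1 + k1 r^2 times it, then the intrinsics apply), "rvec" (rotation vector, rad) and "tvec" (3), from world to camera coordinates, as OpenCV has them. Camera axes: x right, y down, z forward; pixel columns grow to the right and rows downward; lengths in m; the calibration is good to about 2 mm. A picture is of the moment at which its call begins. camera_params takes no time and is no camera call.
- arm.sign_off(): hands the job in, once; it reports no verdict.
Trained networks look in the newest picture that a camera, given by its name, has taken for a name from the list of things; names that differ only in an ending like _2 or _b are one class to them, and where a whole thing is asked for, a point or a joint stands for the part that bears it (a point fixed in the world has none). Each returns a list of dicts, best first, with "conf" (0 to 1); they miss things now and then, are a little off and sometimes report something else, mostly with a low value. They report only what shows in the picture. A call takes as long as a camera call.
- arm.look_for(camera, label): "rect" ([centre column, centre row, width, height] in pixels, round what is visible of it).
- arm.masks_of(camera, label): "pixels" (384x512 bool, what is visible of it) and "rect" ([centre column, centre row, width, height] in pixels, round what is visible of it).
The state is a dict: "clock": time; "joints": joint angles; "dq": joint speeds; "joint_efforts": joint torques, N m; "position": TCP position; "ee_rot": TCP orientation; "force": force on the tool from outside, world axes, zero at the start; "ft_torque": the same for the moment, N m; "width": opening from 0.0 (shut) to 1.0 (fully open).
Only numpy, scipy, OpenCV 4.12 (cv2) and the standard library are available. Lean on these libraries where they do the work, as an engineer would, in place of code of your own. Each camera call takes 0.05 s, during which the arm holds its last target.

## Working session

There is one attempt and no reset: what is moved stays moved. The work goes in short steps, Python scripts to look and compute and a shell command to move; the robot and the scene stay as the last step left them, time stands still between calls to the robot, and variables do not carry over. Pictures are saved under pics/ and viewed, and the job is handed in when it is done.

```bash
ls; mkdir -p pics
python3 - <<'E'
from cell import arm
import cv2
for n in("side","top"):
    im,d=arm.get_image(n); cv2.imwrite(f"pics/{n}0.png",im[:,:,::-1]); print(n,arm.camera_params(n))
print(arm.observe(), arm.hold_point_z)
E
```

```text
pics
side {'fovy': 53.54830659766084, 'cx': 254.85042728419498, 'cy': 188.8814609643143, 'k1': -0.10866874150168988, 'rvec': array([ 2.07973028, -0.10985044,  0.05086109]), 'tvec': array([-0.57178921,  0.14926145,  1.21308571])}
top {'fovy': 42.0403919657655, 'cx': 253.1845556913067, 'cy': 195.3720016865887, 'k1': 0.015242611811930543, 'rvec': array([ 2.15538975, -2.07578192,  0.214545  ]), 'tvec': array([0.0202798 , 0.5623314 , 1.32803596])}
{'clock': 0.1, 'joints': array([-1.35959365,  0.43518393,  0.02497924,  1.5739867 , -0.01158608,
        1.13401845, -0.07510088]), 'dq': array([-0.00118891, -0.00160366, -0.00185727, -0.00281302, -0.00014984,
       -0.00088779, -0.00043897]), 'joint_efforts': array([ 2.68419535e-03, -6.69120669e+01,  9.87460390e-01, -3.15144753e+01,
       -6.05998817e-02,  3.74478532e-02,  6.91098489e-05]), 'position': array([0.1928404 , 0.59402534, 0.22601201]), 'ee_rot': array([-4.90995011e-01, -3.10290498e+00,  2.27678426e-03]), 'force': array([ 0.24300156, -0.02598299, -0.10867568]), 'ft_torque': array([ 0.01306918, -0.00137248,  0.00220356]), 'width': 0.9990428012539311} 0.0188
```

View pics/side0.png

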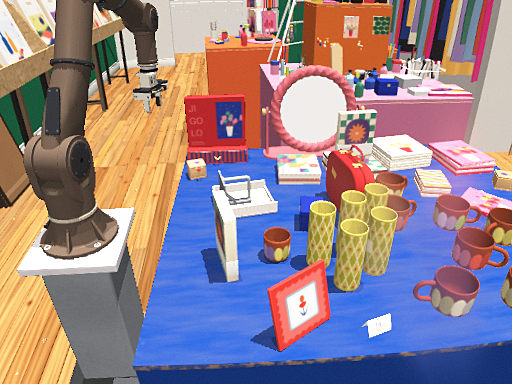

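View pics/top0.png

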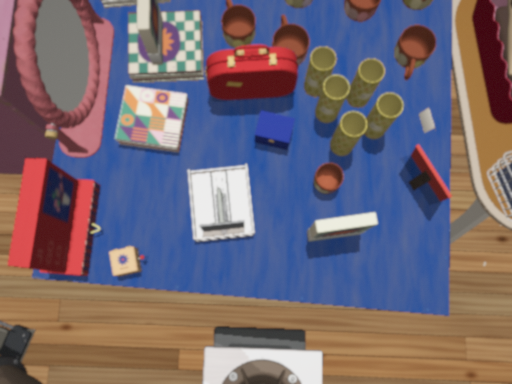

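The side view shows the white tray at about (245,195), the notebook at (225,235) and the cup at (277,243). The top view shows the tray at (220,203), the notebook's top edge at (343,222), the cup at (328,178), the jewellery box at (273,128) and the music box at (124,261). Next I'll measure from depth.

```bash
cat > h.py <<'E'
from cell import arm
import numpy as np, cv2
from scipy.spatial.transform import Rotation as R
def K(p): f=192/np.tan(np.radians(p['fovy']/2)); return np.array([[f,0,p['cx']],[0,f,p['cy']],[0,0,1.]])
def D(p): return np.array([p['k1'],0,0,0,0.])
def cloud(n,d):
    p=arm.camera_params(n)
    v,u=np.mgrid[0:384,0:512]
    s=cv2.undistortPoints(np.stack([u,v],-1).reshape(-1,1,2).astype(float),K(p),D(p)).reshape(384,512,2)
    c=np.dstack([s[...,0]*d,s[...,1]*d,d])
    Rm=R.from_rotvec(p['rvec']).as_matrix()
    w=(c-p['tvec'])@Rm
    w[d<=0]=np.nan
    return w
def proj(n,P):
    p=arm.camera_params(n)
    return cv2.projectPoints(np.atleast_2d(P).astype(float),p['rvec'],p['tvec'],K(p),D(p))[0].reshape(-1,2)
E
python3 - <<'E'
from h import *
for n in("side","top"):
    im,d=arm.get_image(n); w=cloud(n,d); np.savez(f"{n}0.npz",im=im,w=w)
    for l in ("notebook_center","pusher_handle","pusher","cup","jewel_box","music_box","slot"):
        for m in arm.masks_of(n,l)[:2]:
            q=w[m['pixels']]; q=q[~np.isnan(q[:,0])]
            print(n,l,round(m['conf'],2),np.round(m['rect']),len(q),np.round(np.percentile(q,[3,50,97],axis=0),3).tolist())
    # zoom
    c=dict(side=(190,160,130,130),top=(170,150,220,110))[n]
    x,y,ww,hh=c; cv2.imwrite(f"pics/{n}1.png",cv2.resize(im[y:y+hh,x:x+ww,::-1],None,fx=3.6 if n=='top' else 4.5,fy=3.6 if n=='top' else 4.5,interpolation=cv2.INTER_CUBIC))
E
```

```text
side notebook_center 0.96 [225. 237.  27.  92.] 1489 [[0.448, -0.266, 0.012], [0.475, -0.253, 0.139], [0.499, -0.128, 0.202]]
side notebook_center 0.67 [313. 212.  24.  38.] 403 [[0.715, -0.059, 0.005], [0.733, -0.035, 0.072], [0.794, 0.036, 0.077]]
side pusher_handle 0.87 [236. 192.  32.  32.] 337 [[0.464, 0.067, 0.017], [0.516, 0.125, 0.071], [0.568, 0.158, 0.119]]
side pusher 0.74 [234. 186.  33.  31.] 386 [[0.463, 0.066, 0.017], [0.513, 0.126, 0.077], [0.568, 0.169, 0.119]]
side cup 0.91 [279. 245.  33.  38.] 852 [[0.584, -0.206, 0.007], [0.619, -0.189, 0.051], [0.655, -0.13, 0.076]]
side cup 0.74 [226. 238.  27.  99.] 1596 [[0.447, -0.266, 0.003], [0.476, -0.251, 0.133], [0.5, -0.121, 0.202]]
side jewel_box 0.93 [311. 212.  23.  41.] 369 [[0.715, -0.059, 0.007], [0.732, -0.04, 0.072], [0.784, 0.033, 0.076]]
side music_box 0.73 [197. 169.  18.  21.] 319 [[0.336, 0.344, 0.005], [0.372, 0.359, 0.044], [0.405, 0.412, 0.06]]
side slot 0.95 [243. 194.  66.  44.] 1686 [[0.463, 0.044, 0.008], [0.557, 0.129, 0.024], [0.643, 0.223, 0.114]]
top notebook_center 0.84 [342. 229.  73.  26.] 12
[... 516 characters left out ...]
, 0.429, 0.062]]
top cup 0.6 [328. 179.  30.  30.] 704 [[0.583, -0.201, 0.004], [0.628, -0.171, 0.025], [0.656, -0.13, 0.078]]
top jewel_box 0.76 [275. 130.  42.  35.] 1159 [[0.716, -0.058, 0.006], [0.749, -0.009, 0.072], [0.795, 0.039, 0.078]]
top jewel_box 0.68 [340. 229.  71.  25.] 1316 [[0.447, -0.26, 0.004], [0.467, -0.183, 0.198], [0.496, -0.115, 0.205]]
top music_box 0.56 [126. 263.  38.  26.] 786 [[0.334, 0.346, 0.007], [0.368, 0.379, 0.056], [0.403, 0.416, 0.062]]
top slot 0.6 [224. 204.  66.  72.] 4352 [[0.447, 0.049, 0.004], [0.542, 0.13, 0.012], [0.642, 0.216, 0.115]]
top slot 0.45 [342. 228.  69.  24.] 1269 [[0.447, -0.259, 0.022], [0.467, -0.184, 0.198], [0.493, -0.115, 0.205]]
```

View pics/side1.png

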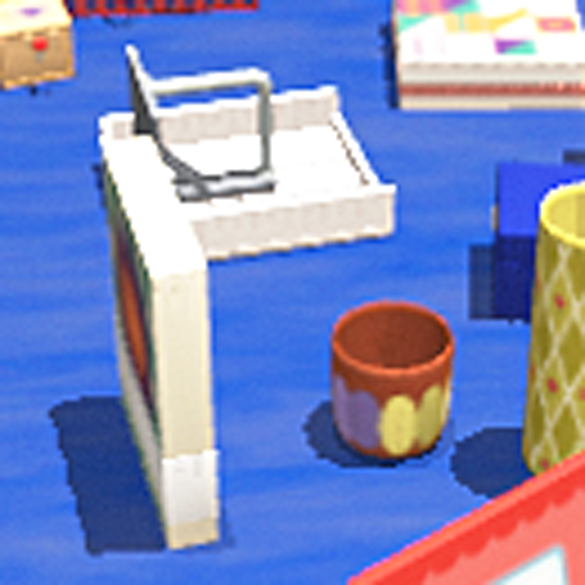

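View pics/top1.png

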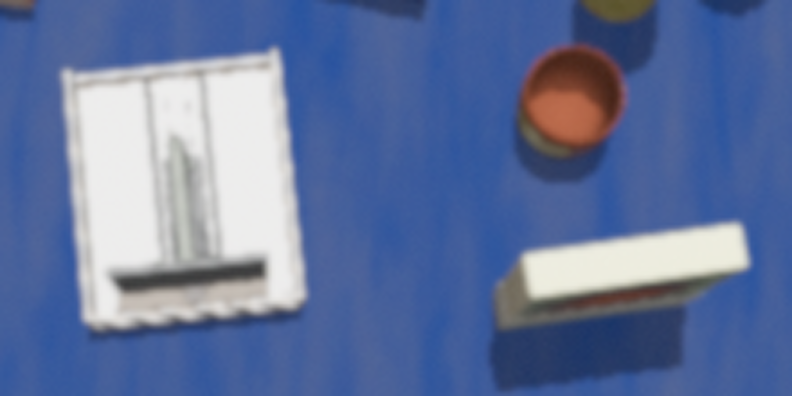

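Run:
```python
from h import *
C={}
for n in("side","top"):
    z=np.load(n+"0.npz"); w=z['w'].reshape(-1,3); w=w[~np.isnan(w[:,0])]; C[n]=w
    def box(x0,x1,y0,y1,z0,z1):
        return w[(w[:,0]>x0)&(w[:,0]<x1)&(w[:,1]>y0)&(w[:,1]<y1)&(w[:,2]>z0)&(w[:,2]<z1)]
    def rect(q,t):
        r=cv2.minAreaRect(q[:,:2].astype(np.float32)); print(n,t,len(q),np.round(r[0],4),np.round(r[1],4),round(r[2],1),'zmed',np.round(np.median(q[:,2]),4),'mean',q[:,:2].mean(0).round(4))
    q=box(.4,.7,-.1,.03,-.02,.02); print(n,'plane z',np.median(q[:,2]),q[:,2].std())
    rect(box(.4,.55,-.3,-.08,.190,.22),'nb top')
    rect(box(.4,.55,-.3,-.08,.193,.22),'nb top')
    rect(box(.42,.68,.02,.24,.036,.050),'walls')
    rect(box(.42,.68,.02,.24,.025,.05),'walls2')
    q=box(.42,.68,.02,.24,.100,.13);rect(q,'pusher hi')
    q=box(.495,.68,.02,.24,.100,.13);rect(q,'bar'); print(np.round(np.percentile(q,[2,50,98],axis=0),4).tolist())
    q=box(.44,.492,.04,.2,.05,.13);rect(q,'plate')
    q=box(.50,.62,.05,.2,-.02,.02); print('floor',np.median(q[:,2]))
```

```text
side plane z 0.0010564945271978286 0.0014336080332872157
side nb top 424 [ 0.4732 -0.1901] [0.0302 0.1547] 10.1 zmed 0.2007 mean [ 0.474  -0.2011]
side nb top 404 [ 0.4732 -0.1901] [0.0302 0.1547] 10.1 zmed 0.2008 mean [ 0.4742 -0.1999]
side walls 290 [0.5445 0.1317] [0.2012 0.1737] 7.9 zmed 0.0418 mean [0.5505 0.1291]
side walls2 559 [0.5446 0.1316] [0.2027 0.174 ] 8.3 zmed 0.0365 mean [0.5542 0.128 ]
side pusher hi 150 [0.4961 0.1125] [0.1056 0.1151] 65.4 zmed 0.1132 mean [0.5038 0.1201]
side bar 77 [0.5322 0.1276] [0.0758 0.0156] 10.4 zmed 0.1122 mean [0.5316 0.1263]
[[0.4953, 0.1189, 0.1029], [0.5302, 0.1267, 0.1122], [0.5667, 0.1367, 0.116]]
side plate 117 [0.4794 0.1236] [0.0238 0.1245] 8.2 zmed 0.1077 mean [0.4727 0.1167]
floor 0.0116689063732454
top plane z 0.0006170445298762325 0.003025391362946101
top nb top 770 [ 0.4738 -0.1902] [0.0313 0.1519] 10.3 zmed 0.2004 mean [ 0.4731 -0.1891]
top nb top 758 [ 0.4737 -0.1897] [0.0313 0.1508] 10.3 zmed 0.2004 mean [ 0.4733 -0.1892]
top walls 429 [0.5429 0.1313] [0.1996 0.1683] 8.3 zmed 0.0428 mean [0.5075 0.1283]
top walls2 598 [0.544  0.1316] [0.2017 0.1681] 8.4 zmed 0.0406 mean [0.5079 0.1295]
top pusher hi 308 [0.518  0.1272] [0.1015 0.1165] 8.3 zmed 0.1146 mean [0.4964 0.1241]
top bar 122 [0.5322 0.1297] [0.0728 0.0118] 8.2 zmed 0.1137 mean [0.5309 0.1294]
[[0.4965, 0.1216, 0.1064], [0.5302, 0.1296, 0.1137], [0.5675, 0.1378, 0.1189]]
top plate 301 [0.48   0.1217] [0.0246 0.1165] 8.3 zmed 0.1097 mean [0.4715 0.1201]
floor 0.010843155551579529
```

Run:
```python
from h import *
c=np.array([.544,.1316]);a=np.radians(8.3);u=np.array([np.cos(a),np.sin(a)]);v=np.array([-u[1],u[0]])
for n in("side","top"):
    w=np.load(n+"0.npz")['w'].reshape(-1,3); w=w[~np.isnan(w[:,0])]
    s=(w[:,:2]-c)@u;t=(w[:,:2]-c)@v;z=w[:,2]
    m=(abs(t)<.09)&(abs(s)<.12)&(z<.14)
    def pr(k,m2,x):
        q=x[m&m2]; print(n,k,len(q),np.round(np.percentile(q,[0,2,10,50,90,98,100]),4) if len(q) else '')
    pr('fence s',(z>.034)&(z<.06)&(abs(t)<.07)&(s<-.06),s)
    pr('floor s front',(z<.016)&(z>.006)&(abs(t)<.06)&(s<-.03)&(s>-.1),s)
    pr('plate s',(z>.06)&(abs(t)>.015)&(s<-.0),s)
    pr('plate top s',(z>.112)&(abs(t)>.015)&(s<-.0),s)
    pr('plate top z',(z>.10)&(abs(t)>.015)&(s<-.0),z)
    pr('plate t',(z>.08)&(s<-.05),t)
    pr('bar s',(z>.095)&(s>-.05),s); pr('bar t',(z>.095)&(s>-.05),t); pr('bar z',(z>.095)&(s>-.05),z)
    pr('bend s',(z>.04)&(z<.095)&(s>-.05)&(abs(t)<.05),s)
    # s-z map near the tray centre for plate
    for zz in np.arange(.02,.125,.01):
        k=m&(z>zz)&(z<zz+.01)&(abs(t)<.055)&(abs(t)>.01); 
        if k.sum(): print('   z%.2f'%zz,k.sum(),np.round(np.percentile(s[k],[2,50,98]),3))
```

```text
side fence s 11 [-0.1007 -0.1005 -0.0998 -0.0769 -0.0611 -0.061  -0.0609]
side floor s front 23 [-0.0524 -0.052  -0.051  -0.0417 -0.0324 -0.0313 -0.0311]
side plate s 76 [-0.077  -0.0769 -0.0766 -0.076  -0.0715 -0.0704 -0.0698]
side plate top s 30 [-0.077  -0.0769 -0.0765 -0.0744 -0.0716 -0.0707 -0.0698]
side plate top z 45 [0.1001 0.1006 0.1022 0.1152 0.1195 0.12   0.12  ]
side plate t 105 [-0.0608 -0.059  -0.0574 -0.0067  0.0452  0.0544  0.0636]
side bar s 77 [-0.0497 -0.0473 -0.0426 -0.0114  0.0181  0.0244  0.0255]
side bar t 77 [-0.0111 -0.0092 -0.0078 -0.0037  0.0015  0.0043  0.0056]
side bar z 77 [0.0966 0.1002 0.105  0.1122 0.115  0.116  0.1166]
side bend s 48 [-0.05   -0.0499  0.016   0.0197  0.0235  0.0277  0.028 ]
   z0.02 60 [-0.048 -0.     0.101]
   z0.03 14 [-0.07  -0.044 -0.038]
   z0.04 11 [-0.091 -0.054 -0.05 ]
   z0.05 6 [-0.077 -0.06  -0.057]
   z0.06 4 [-0.076 -0.076 -0.076]
   z0.07 5 [-0.077 -0.076  0.014]
   z0.08 6 [-0.077 -0.077 -0.071]
   z0.09 12 [-0.077 -0.076 -0.076]
   z0.10 10 [-0.077 -0.076 -0.076]
   z0.11 28 [-0.077 -0.075 -0.057]
   z0.12 1 [-0.075 -
[... 429 characters left out ...]
5 -0.0002  0.0438  0.0551  0.0577]
top bar s 123 [-0.0498 -0.0482 -0.0432 -0.0139  0.0141  0.0237  0.0245]
top bar t 123 [-0.0061 -0.006  -0.0048 -0.0004  0.0044  0.0056  0.0057]
top bar z 123 [0.103  0.1064 0.1098 0.1137 0.117  0.1189 0.1209]
top bend s 8 [-0.0496 -0.0496 -0.0494 -0.0459  0.0199  0.021   0.0213]
   z0.02 119 [-0.098  0.014  0.101]
   z0.03 99 [-0.1   -0.096 -0.036]
   z0.04 53 [-0.097 -0.093 -0.046]
   z0.05 18 [-0.077 -0.076 -0.063]
   z0.06 21 [-0.077 -0.076 -0.066]
   z0.07 16 [-0.077 -0.076 -0.075]
   z0.08 17 [-0.077 -0.076 -0.076]
   z0.09 19 [-0.077 -0.076 -0.076]
   z0.10 20 [-0.077 -0.076 -0.071]
   z0.11 80 [-0.077 -0.074 -0.069]
   z0.12 14 [-0.076 -0.073 -0.072]
```

```bash
cat >> h.py <<'E'
TC=np.array([.544,.1316]);TA=np.radians(8.3);TU=np.array([np.cos(TA),np.sin(TA)]);TV=np.array([-TU[1],TU[0]])
def st(n,w):
    return (w[...,:2]-TC)@TU,(w[...,:2]-TC)@TV
def plan(p,yaw):
    """TCP target p, yaw (deg) of tool y, tool down: shift in present tool axes; turn (rotvec deg, tool axes); shift after the turn"""
    o=arm.observe(); A=R.from_rotvec(o['ee_rot']); y=np.radians(yaw)
    Y=np.array([np.cos(y),np.sin(y),0]);Z=np.array([0,0,-1.]);X=np.cross(Y,Z)
    B=R.from_matrix(np.stack([X,Y,Z],1)); d=np.array(p)-o['position']
    print('t%.2f'%o['clock'],'pos',o['position'].round(4),'yaw %.1f'%np.degrees(np.arctan2(*A.as_matrix()[[1,0],1])),'tilt',A.as_matrix()[:2,2].round(4),'F',o['force'].round(1),'w %.3f'%(o['width']*.0918))
    print(' shift now',A.inv().apply(d).round(4),'turn',np.degrees((A.inv()*B).as_rotvec()).round(2),'shift after turn',B.inv().apply(d).round(4),'q',o['joints'].round(2))
E
python3 - <<'E'
from h import *
print('cam',[(-R.from_rotvec(arm.camera_params(n)['rvec']).inv().apply(arm.camera_params(n)['tvec'])).round(2) for n in('side','top')])
w=np.vstack([np.load(n+"0.npz")['w'].reshape(-1,3) for n in('side','top')]); w=w[~np.isnan(w[:,0])]
for x in np.arange(.0,.8,.1):
    print('%.1f'%x,[ '%.2f'%np.percentile(q,99) if len(q:=w[(w[:,0]>=x)&(w[:,0]<x+.1)&(w[:,1]>=y)&(w[:,1]<y+.1)][:,2])>5 else '-' for y in np.arange(-.3,.8,.1)])
plan([.5395,.131,.16],98.3)
E
```

```text
cam [array([ 0.48, -1.04,  0.72]), array([0.28, 0.04, 1.41])]
0.0 ['-0.68', '0.01', '0.43', '0.63', '0.69', '-0.69', '-0.68', '-0.69', '-0.69', '-0.69', '-0.68']
0.1 ['-0.69', '0.01', '0.02', '0.58', '0.69', '0.68', '0.74', '0.67', '0.59', '0.26', '-0.69']
0.2 ['0.01', '0.01', '0.01', '0.01', '0.00', '0.00', '-0.00', '0.67', '0.65', '0.61', '-0.69']
0.3 ['0.01', '0.01', '0.01', '0.01', '0.01', '0.01', '0.06', '0.07', '0.29', '0.01', '-0.69']
0.4 ['0.20', '0.20', '0.01', '0.12', '0.12', '0.05', '0.06', '0.07', '0.29', '-', '-']
0.5 ['0.10', '0.08', '0.01', '0.05', '0.12', '0.05', '0.01', '0.07', '0.29', '-', '-']
0.6 ['0.16', '0.08', '0.01', '0.05', '0.03', '0.05', '0.03', '0.01', '0.23', '0.02', '-']
0.7 ['0.19', '0.19', '0.08', '0.08', '0.01', '0.06', '0.06', '0.06', '0.37', '0.20', '0.19']
t0.90 pos [0.193  0.5945 0.2268] yaw 72.0 tilt [0. 0.] F [-0.3  0.9 -0.7] w 0.092
 shift now [-0.4727 -0.3339  0.0668] turn [  0.     0.   -26.28] shift after turn [-0.276  -0.5087  0.0668] q [-1.36  0.43  0.02  1.57 -0.01  1.13 -0.08]
```

```bash
python3 -m pendant '[[[0,0,-0.04],[0,0,0],0.07],[[0,0,-0.04],[0,0,0],0.07],[[0,0,-0.04],[0,0,0],0.07],[[0,0,0],[0,0,-8.76],0.07],[[0,0,0],[0,0,-8.76],0.07],[[0,0,0],[0,0,-8.76],0.07],[[-0.023,-0.0424,0],[0,0,0],0.07],[[-0.023,-0.0424,0],[0,0,0],0.07],[[-0.023,-0.0424,0],[0,0,0],0.07]]' 20
python3 -m pendant '[[[-0.023,-0.0424,0],[0,0,0],0.07],[[-0.023,-0.0424,0],[0,0,0],0.07],[[-0.023,-0.0424,0],[0,0,0],0.07],[[-0.023,-0.0424,0],[0,0,0],0.07],[[-0.023,-0.0424,0],[0,0,0],0.07],[[-0.023,-0.0424,0],[0,0,0],0.07],[[-0.023,-0.0424,0],[0,0,0],0.07],[[-0.023,-0.0424,0],[0,0,0],0.07],[[-0.023,-0.0424,0],[0,0,0],0.07]]'
python3 - <<'E'
from h import *
plan([.5395,.131,.16],98.3)
E
```

```text
clock: 2.02
position: [0.2804, 0.4773, 0.3468]
ee_rot: [-0.227, 3.133, 0.0]
force: [0.7, -0.3, 0.5]
width: 0.761
clock: 3.15
position: [0.5403, 0.1295, 0.347]
ee_rot: [-0.228, 3.133, 0.0]
force: [1.2, 0.4, 0.3]
width: 0.767
t3.15 pos [0.5403 0.1295 0.347 ] yaw 98.3 tilt [0.0005 0.0003] F [1.2 0.4 0.3] w 0.070
 shift now [0.0006 0.0015 0.187 ] turn [0.01 0.03 0.01] shift after turn [0.0005 0.0016 0.187 ] q [-0.54  0.24  0.27  1.57 -0.07  1.34  1.45]
```

```bash
python3 -m pendant '[[[0.0005,0.0015,0.04],[0,0,0],0.07],[[0,0,0.05],[0,0,0],0.07],[[0,0,0.05],[0,0,0],0.07],[[0,0,0.04],[0,0,0],0.07],[[0,0,0.04],[0,0,0],0.07],[[0,0,0.03],[0,0,0],0.07],[[0,0,0.008],[0,0,0],0.07],[[0,0,0],[0,0,0],0.07]]' 20
python3 - <<'E'
from h import *
plan([.5395,.131,.089],98.3)
im,d=arm.get_image('side');cv2.imwrite('pics/s2.png',cv2.resize(im[80:280,150:350,::-1],None,fx=3,fy=3))
E
```

```text
clock: 4.15
position: [0.5389, 0.1323, 0.089]
ee_rot: [0.227, -3.133, 0.0]
force: [0.3, 0.4, 0.4]
width: 0.763
t4.15 pos [0.5389 0.1323 0.089 ] yaw 98.3 tilt [-0.0001 -0.    ] F [0.3 0.4 0.4] w 0.070
 shift now [-0.0004 -0.0013  0.    ] turn [-0.   -0.01 -0.01] shift after turn [-0.0004 -0.0013  0.    ] q [-0.49  0.48  0.22  1.91 -0.14  0.76  1.52]
```

View pics/s2.png

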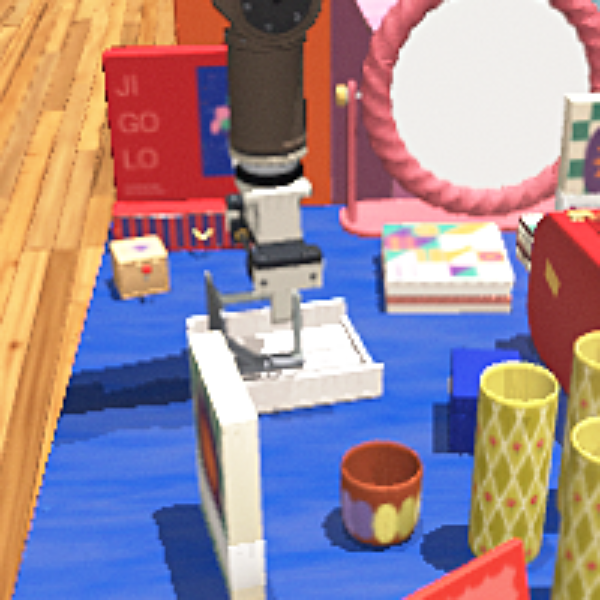

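The fingers straddle the bar at about (280,290) in the zoom. I'm closing the gripper.

```bash
python3 -m pendant '[[[0,-0.001,0],[0,0,0],0.04],[[0,0,0],[0,0,0],0.0],[[0,0,0],[0,0,0],0.0],[[0,0,0],[0,0,0],0.0],[[0,0,0],[0,0,0],0.0],[[0,0,0],[0,0,0],0.0]]' 20
python3 -c "
from h import *
plan([.5395,.131,.089],98.3)"
```

```text
clock: 4.95
position: [0.5389, 0.1312, 0.0887]
ee_rot: [0.227, -3.133, 0.0]
force: [0.3, 0.4, -0.4]
width: 0.159
t4.95 pos [0.5389 0.1312 0.0887] yaw 98.3 tilt [-0.0001 -0.    ] F [ 0.3  0.4 -0.4] w 0.015
 shift now [-0.0006 -0.0003 -0.0003] turn [-0.   -0.01 -0.  ] shift after turn [-0.0006 -0.0003 -0.0003] q [-0.49  0.48  0.22  1.91 -0.14  0.76  1.52]
```

```bash
python3 -m pendant '[[[0,0,0],[0,0,0],0.0],[[-0.005,0,0],[0,0,0],0.0],[[-0.008,0,0],[0,0,0],0.0],[[-0.008,0,0],[0,0,0],0.0],[[-0.008,0,0],[0,0,0],0.0],[[-0.004,0,0],[0,0,0],0.0],[[0,0,0],[0,0,0],0.0]]' 20
python3 - <<'E'
from h import *
plan([.5395,.131,.089],98.3)
for n in('side','top'):
    im,d=arm.get_image(n);w=cloud(n,d);s,t=st(n,w);z=w[...,2]
    k=(z>.06)&(z<.125)&(abs(t)<.055)&(abs(t)>.025)&(s>-.11)&(s<0); print(n,k.sum(),np.percentile(s[k],[5,20,50,90]).round(4))
    k=(z>.03)&(z<.05)&(abs(t)<.07)&(s>-.12)&(s<-.06); print(n,'fence',k.sum(),np.percentile(s[k],[5,20,50,90]).round(4))
cv2.imwrite('pics/t3.png',cv2.resize(im[140:260,160:280,::-1],None,fx=5,fy=5,interpolation=cv2.INTER_CUBIC))
E
```

```text
clock: 5.82
position: [0.5721, 0.137, 0.0887]
ee_rot: [-0.228, 3.133, 0.001]
force: [-0.1, 5.5, -0.4]
width: 0.122
t5.83 pos [0.5721 0.137  0.0887] yaw 98.3 tilt [0.0006 0.001 ] F [-0.1  5.5 -0.4] w 0.011
 shift now [ 0.0332 -0.0012 -0.0003] turn [0.05 0.04 0.04] shift after turn [ 0.0332 -0.0013 -0.0003] q [-0.48  0.52  0.21  1.83 -0.15  0.8   1.53]
side 55 [-0.0429 -0.0426 -0.0423 -0.0389]
side fence 5 [-0.1002 -0.0998 -0.0973 -0.0944]Traceback (most recent call last):
  File "<stdin>", line 5, in <module>
    return _quantile_unchecked(
        a, q, axis, out, overwrite_input, method, keepdims, weights)
    return _ureduce(a,
                    func=_quantile_ureduce_func,
    ...<5 lines>...
                    overwrite_input=overwrite_input,
                    method=method)
    r = func(a, **kwargs)
    result = _quantile(arr,
                       quantiles=q,
    ...<2 lines>...
                       out=out,
                       weights=wgt)
    slices_having_nans = np.isnan(arr[-1, ...])
                                  ~~~^^^^^^^^^
IndexError: index -1 is out of bounds for axis 0 with size 0
```

```bash
python3 -m pendant '[[[-0.0015,-0.0005,0],[0,0,0],0.0],[[-0.0015,0,0],[0,0,0],0.0],[[0,0,0],[0,0,0],0.0]]'
python3 - <<'E'
from h import *
plan([.5395,.131,.089],98.3)
im,d=arm.get_image('side');w=cloud('side',d);s,t=st(0,w);z=w[...,2]
k=(z>.06)&(z<.125)&(abs(t)<.055)&(abs(t)>.025)&(s>-.11)&(s<0); print(k.sum(),np.percentile(s[k],[5,20,50,90]).round(4))
E
```

```text
clock: 6.3
position: [0.5745, 0.1374, 0.0887]
ee_rot: [0.229, -3.133, -0.002]
force: [-2.1, 5.9, 1.4]
width: 0.122
t6.30 pos [0.5745 0.1374 0.0887] yaw 98.4 tilt [-0.0003  0.0013] F [-2.1  5.9  1.4] w 0.011
 shift now [ 0.0356 -0.0012 -0.0003] turn [ 0.08 -0.01  0.06] shift after turn [ 0.0356 -0.0012 -0.0003] q [-0.48  0.53  0.21  1.82 -0.15  0.81  1.53]
56 [-0.0407 -0.0403 -0.0399 -0.0373]
```

```bash
python3 -m pendant '[[[-0.002,0,0],[0,0,0],0.0],[[-0.0015,0,0],[0,0,0],0.0],[[0,0,0],[0,0,0],0.0]]'
python3 - <<'E'
from h import *
plan([.5395,.131,.089],98.3)
im,d=arm.get_image('side');w=cloud('side',d);s,t=st(0,w);z=w[...,2]
k=(z>.06)&(z<.125)&(abs(t)<.055)&(abs(t)>.025)&(s>-.11)&(s<0); print(k.sum(),np.percentile(s[k],[5,20,50,90]).round(4))
E
```

```text
clock: 6.72
position: [0.5758, 0.1375, 0.0886]
ee_rot: [0.229, -3.129, -0.002]
force: [-8.7, 5.0, 8.2]
width: 0.121
t6.72 pos [0.5758 0.1375 0.0886] yaw 98.4 tilt [-0.0045  0.0008] F [-8.7  5.   8.2] w 0.011
 shift now [ 0.0368 -0.0012 -0.0003] turn [ 0.08 -0.25  0.06] shift after turn [ 0.0368 -0.0012 -0.0004] q [-0.47  0.53  0.21  1.82 -0.15  0.81  1.53]
54 [-0.0396 -0.0393 -0.039  -0.0349]
```

```bash
python3 -m pendant '[[[0.001,0,0],[0,0,0],0.05],[[0,0,0],[0,0,0],0.05],[[0,0,0],[0,0,0],0.05],[[0,0,-0.04],[0,0,0],0.05],[[0,0,-0.05],[0,0,0],0.05],[[0,0,-0.06],[0,0,0],0.07],[[0,0,-0.06],[0,0,0],0.08]]'
python3 - <<'E'
from h import *
plan([.4735,-.19,.30],10.2)
for n in('side','top'):
    im,d=arm.get_image(n);w=cloud(n,d);s,t=st(n,w);z=w[...,2]; np.savez(n+'1.npz',im=im,w=w)
    k=(z>.06)&(z<.125)&(abs(t)<.055)&(abs(t)>.025)&(s>-.11)&(s<0); print(n,k.sum(),s[k].min() if k.any() else 0)
E
```

```text
clock: 7.65
position: [0.5771, 0.1358, 0.3007]
ee_rot: [-0.226, 3.133, -0.0]
force: [1.0, 0.5, -0.3]
width: 0.713
t7.65 pos [0.5771 0.1358 0.3007] yaw 98.3 tilt [ 0.0004 -0.0003] F [ 1.   0.5 -0.3] w 0.065
 shift now [ 0.1493 -0.3076  0.0008] turn [0.000e+00 3.000e-02 8.806e+01] shift after turn [-0.3024 -0.1596  0.0007] q [-0.52  0.33  0.27  1.56 -0.09  1.26  1.48]
side 53 -0.04016498702380009
top 0 0
```

```bash
python3 -m pendant '[[[0,0,0],[0,0,9.78],0.08],[[0,0,0],[0,0,9.78],0.08],[[0,0,0],[0,0,9.78],0.08],[[0,0,0],[0,0,9.78],0.08],[[0,0,0],[0,0,9.78],0.08],[[0,0,0],[0,0,9.78],0.08],[[0,0,0],[0,0,9.78],0.08],[[0,0,0],[0,0,9.78],0.08],[[0,0,0],[0,0,9.78],0.08]]'
python3 -m pendant '[[[-0.0378,-0.02,0],[0,0,0],0.08],[[-0.0378,-0.02,0],[0,0,0],0.08],[[-0.0378,-0.02,0],[0,0,0],0.08],[[-0.0378,-0.02,0],[0,0,0],0.08],[[-0.0378,-0.02,0],[0,0,0],0.08],[[-0.0378,-0.02,0],[0,0,0],0.08],[[-0.0378,-0.02,0],[0,0,0],0.08],[[-0.0378,-0.02,0],[0,0,0],0.08],[[0,0,0],[0,0,0],0.08]]'
python3 - <<'E'
from h import *
plan([.4735,-.19,.155],10.2)
im,d=arm.get_image('top');w=cloud('top',d);s,t=st(0,w);z=w[...,2]
k=(z>.06)&(z<.125)&(abs(t)<.055)&(abs(t)>.025)&(s>-.11)&(s<0); print(k.sum(),np.percentile(s[k],[5,20,50,90]).round(4))
for lo,hi in((-.02,.004),(.006,.016),(.016,.034),(.034,.05)):
    k=(z>lo)&(z<hi)&(abs(t)<.05)&(s>-.13)&(s<-.045); print(lo,k.sum(),np.percentile(s[k],[0,5,20,50,80,95,100]).round(4))
r=[]
q=w[(z>.193)&(z<.215)&(w[...,0]<.56)&(w[...,0]>.4)&(w[...,1]<-.1)&(w[...,1]>-.28)]; print(len(q))
cv2.imwrite('pics/t4.png',cv2.resize(im[140:270,160:400,::-1],None,fx=3.3,fy=3.3,interpolation=cv2.INTER_CUBIC))
E
```

```text
clock: 8.88
position: [0.5771, 0.136, 0.2984]
ee_rot: [2.021, 2.405, -0.001]
force: [0.4, -0.4, 0.2]
width: 0.87
clock: 10.0
position: [0.4719, -0.1938, 0.2989]
ee_rot: [2.021, 2.404, -0.001]
force: [0.1, 0.2, 0.6]
width: 0.872
t10.00 pos [ 0.4719 -0.1938  0.2989] yaw 9.9 tilt [ 0.0003 -0.0013] F [0.1 0.2 0.6] w 0.080
 shift now [0.0036 0.0022 0.1439] turn [ 0.    0.08 -0.31] shift after turn [0.0034 0.0022 0.1439] q [-0.31  0.21  0.73  1.78 -0.15  1.21  0.63]
130 [-0.0396 -0.0392 -0.0387 -0.035 ]
-0.02 338 [-0.1296 -0.1282 -0.1234 -0.1147 -0.1047 -0.1001 -0.0459]
0.006 515 [-0.1178 -0.0993 -0.0816 -0.0673 -0.0538 -0.0467 -0.0451]
0.016 54 [-0.1006 -0.1002 -0.0995 -0.0978 -0.0727 -0.0563 -0.0526]
0.034 103 [-0.1009 -0.0999 -0.0984 -0.0962 -0.0938 -0.0925 -0.0918]
448
```

View pics/t4.png

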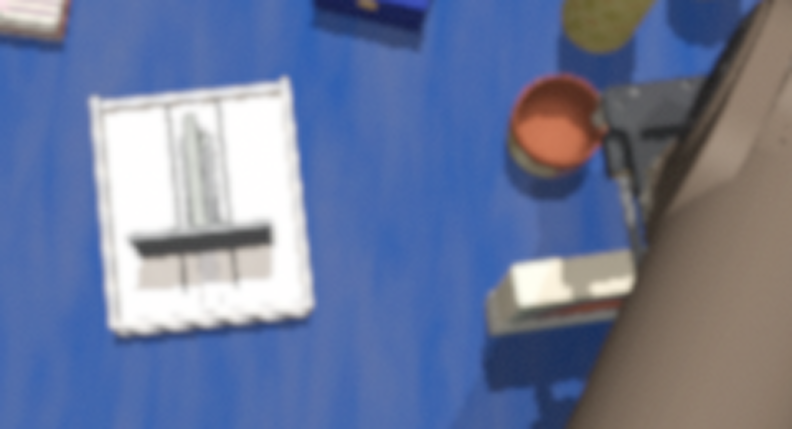

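The pusher is fully back, with the plate at about (205,238) in the zoom and a measured gap of 53 mm. Now down to the notebook.

```bash
python3 -m pendant '[[[0.0034,0.0022,0],[0,0,-0.3],0.08],[[0,0,0.03],[0,0,0],0.08],[[0,0,0.03],[0,0,0],0.08],[[0,0,0.03],[0,0,0],0.08],[[0,0,0.03],[0,0,0],0.08],[[0,0,0.024],[0,0,0],0.08],[[0,0,0],[0,0,0],0.08]]'
python3 - <<'E'
from h import *
plan([.4735,-.19,.155],10.2)
im,d=arm.get_image('side');cv2.imwrite('pics/s5.png',cv2.resize(im[100:300,150:350,::-1],None,fx=3,fy=3))
E
```

```text
clock: 10.92
position: [0.4746, -0.1842, 0.1533]
ee_rot: [-2.002, -2.417, 0.002]
force: [0.4, -0.3, 0.1]
width: 0.869
t10.93 pos [ 0.4746 -0.1842  0.1533] yaw 10.7 tilt [-0.0035  0.0009] F [ 0.4 -0.3  0.1] w 0.080
 shift now [-0.0055 -0.0021 -0.0017] turn [-0.19 -0.08  0.51] shift after turn [-0.0055 -0.0021 -0.0017] q [-0.24  0.37  0.66  1.98 -0.29  0.89  0.77]
```

View pics/s5.png

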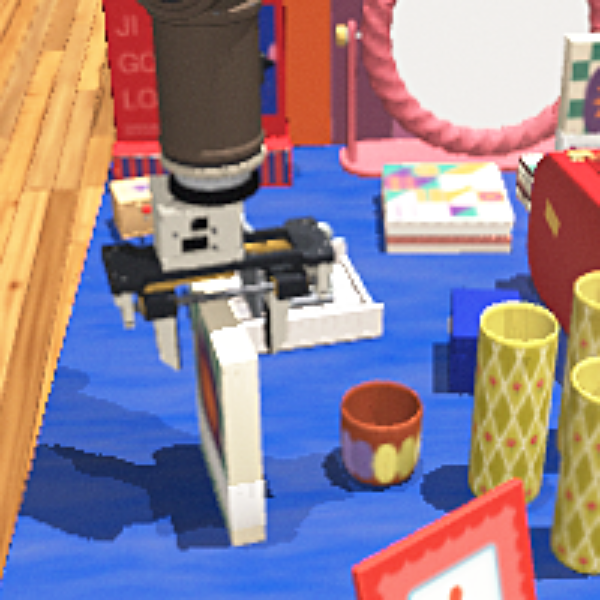

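```bash
python3 -m pendant '[[[-0.005,-0.002,-0.002],[-0.19,-0.08,0.5],0.08],[[0,0,0],[0,0,0],0.06],[[0,0,0],[0,0,0],0.045]]'
python3 -c "
from h import *
plan([.4735,-.19,.155],10.2)"
```

```text
clock: 11.35
position: [0.4744, -0.1914, 0.1573]
ee_rot: [2.015, 2.405, 0.004]
force: [-0.4, 0.7, 0.5]
width: 0.705
t11.35 pos [ 0.4744 -0.1914  0.1573] yaw 10.1 tilt [ 0.0047 -0.0007] F [-0.4  0.7  0.5] w 0.065
 shift now [ 0.0016 -0.0007  0.0023] turn [ 0.26  0.09 -0.13] shift after turn [ 0.0016 -0.0006  0.0023] q [-0.23  0.37  0.67  1.98 -0.29  0.89  0.77]
```

```bash
python3 -m pendant '[[[0,0,0],[0.2,0,0],0.04],[[0,0,0],[0,0,0],0.02],[[0,0,0],[0,0,0],0.0],[[0,0,0],[0,0,0],0.0],[[0,0,0],[0,0,0],0.0],[[0,0,0],[0,0,0],0.0],[[0,0,0],[0,0,0],0.0]]' 25
python3 -c "
from h import *
plan([.4735,-.19,.155],10.2)"
```

```text
clock: 12.22
position: [0.4741, -0.1913, 0.1567]
ee_rot: [2.017, 2.407, -0.002]
force: [-0.1, -0.5, -1.2]
width: 0.324
t12.22 pos [ 0.4741 -0.1913  0.1567] yaw 10.1 tilt [ 0.     -0.0013] F [-0.1 -0.5 -1.2] w 0.030
 shift now [ 0.0014 -0.0003  0.0017] turn [-0.01  0.08 -0.12] shift after turn [ 0.0014 -0.0003  0.0017] q [-0.23  0.37  0.67  1.98 -0.29  0.89  0.77]
```

```bash
python3 -m pendant '[[[0,0,-0.01],[0,0,0],0.0],[[0,0,-0.03],[0,0,0],0.0],[[0,0,-0.04],[0,0,0],0.0],[[0,0,-0.04],[0,0,0],0.0],[[0,0,-0.03],[0,0,0],0.0],[[0,0,0],[0,0,0],0.0]]' 30
python3 - <<'E'
from h import *
plan([.4678,.1205,.307],8.3)
im,d=arm.get_image('side');cv2.imwrite('pics/s6.png',cv2.resize(im[60:260,150:350,::-1],None,fx=3,fy=3))
E
```

```text
clock: 12.98
position: [0.475, -0.1918, 0.3091]
ee_rot: [2.015, 2.404, 0.002]
force: [-0.9, 0.8, -2.2]
width: 0.325
t12.97 pos [ 0.475  -0.1918  0.3091] yaw 10.1 tilt [ 0.0044 -0.002 ] F [-0.9  0.8 -2.2] w 0.030
 shift now [0.3088 0.0475 0.0015] turn [0.23 0.15 1.76] shift after turn [0.3101 0.038  0.0021] q [-0.33  0.2   0.74  1.76 -0.14  1.23  0.63]
```

View pics/s6.png

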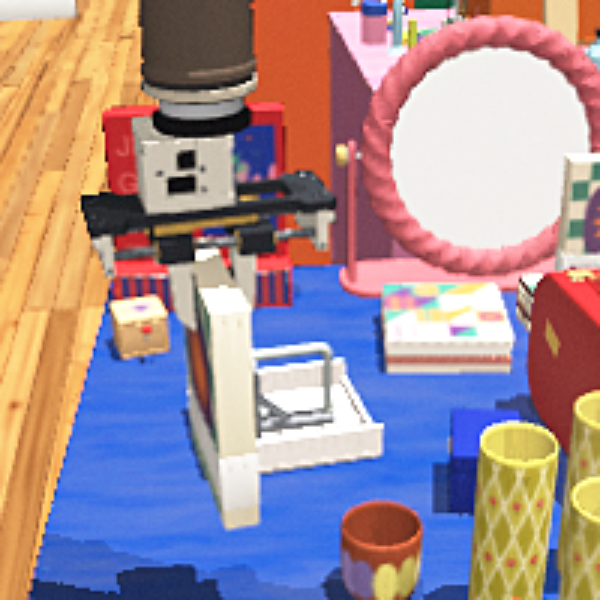

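```bash
python3 -m pendant '[[[0,0,0],[0.1,0,1.8],0.0],[[0.02,0.0025,0],[0,0,0],0.0],[[0.035,0.0045,0],[0,0,0],0.0],[[0.04,0.005,0],[0,0,0],0.0],[[0.04,0.005,0],[0,0,0],0.0],[[0.04,0.005,0],[0,0,0],0.0],[[0.04,0.005,0],[0,0,0],0.0],[[0.04,0.005,0],[0,0,0],0.0],[[0.03,0.0035,0],[0,0,0],0.0],[[0.02,0.0025,0],[0,0,0],0.0]]'
python3 -m pendant '[[[0,0,0],[0,0,0],0.0],[[0,0,0],[0,0,0],0.0],[[0,0,0],[0,0,0],0.0]]'
python3 - <<'E'
from h import *
plan([.4678,.1205,.307],8.3)
for n in('side','top'):
    im,d=arm.get_image(n);w=cloud(n,d);s,t=st(n,w);z=w[...,2]; np.savez(n+'2.npz',im=im,w=w)
    cv2.imwrite(f'pics/{n}7.png',cv2.resize(im[60:260,130:330,::-1],None,fx=3,fy=3))
    m=arm.masks_of(n,'notebook_center')
    for mm in m[:2]:
        q=w[mm['pixels']]; q=q[~np.isnan(q[:,0])]; print(n,mm['conf'],mm['rect'],np.percentile(q,[2,50,98],axis=0).round(3).tolist())
E
```

```text
clock: 14.28
position: [0.4668, 0.1177, 0.3048]
ee_rot: [-2.054, -2.375, 0.008]
force: [-0.8, -0.5, -2.0]
width: 0.325
clock: 14.65
position: [0.4678, 0.115, 0.306]
ee_rot: [-2.058, -2.374, 0.005]
force: [0.1, -0.4, -2.2]
width: 0.324
t14.65 pos [0.4678 0.115  0.306 ] yaw 8.2 tilt [-0.002  -0.0021] F [ 0.1 -0.4 -2.2] w 0.030
 shift now [ 0.0055  0.0008 -0.001 ] turn [-0.13  0.1  -0.14] shift after turn [ 0.0055  0.0008 -0.001 ] q [-0.81  0.13  0.53  1.81 -0.07  1.22 -0.12]
side 0.81 [217.9, 142.3, 19.6, 74.5] [[0.446, 0.038, 0.161], [0.47, 0.045, 0.266], [0.49, 0.165, 0.35]]
top 0.58 [247.6, 213.4, 11.9, 24.1] [[0.461, 0.041, 0.176], [0.468, 0.048, 0.349], [0.491, 0.058, 0.353]]
```

View pics/side7.png

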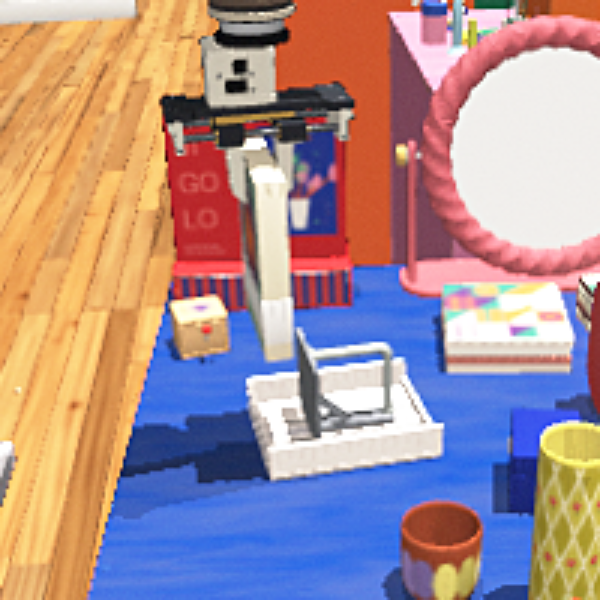

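View pics/top7.png

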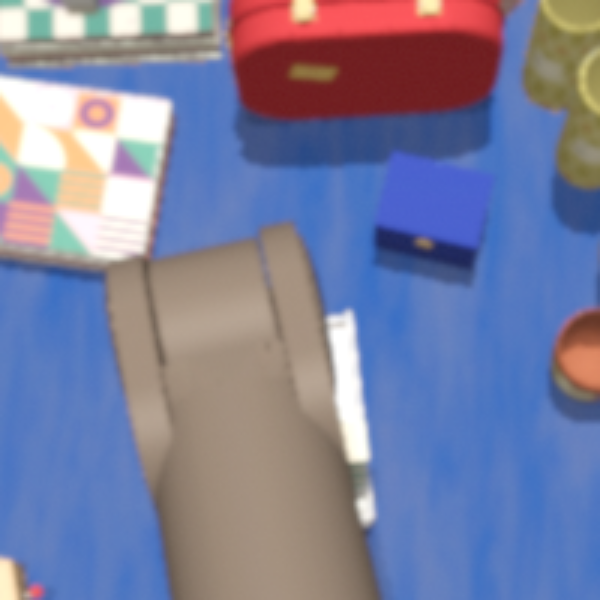

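```bash
cat >> h.py <<'E'
def nb(zf,dz=.2):
    """end face of held/standing notebook, tray coords; zf=foot height"""
    n='side'; im,d=arm.get_image(n);w=cloud(n,d);s,t=st(n,w);z=w[...,2]
    for a,b in ((.01,.04),(.05,.09),(.09,.13),(.14,.185)):
        k=(z>zf+a)&(z<zf+b)&(s>-.135)&(s<-.03)&(t<-.04)&(t>-.1)
        if k.sum()<5: print(a,'none');continue
        tm=np.percentile(t[k],30); e=k&(t<tm+.004)
        print('z+%.2f'%a,k.sum(),'end t %.4f'%np.median(t[e]),'s of end face',np.percentile(s[e],[2,50,98]).round(4),'mid %.4f'%((s[e].min()+s[e].max())/2))
    k=(z>zf+.19)&(z<zf+.215)&(s>-.135)&(s<-.03)&(abs(t)<.1)
    if k.sum()>10: r=cv2.minAreaRect(np.stack([s[k],t[k]],1).astype(np.float32)); print('top',k.sum(),r, np.median(z[k]))
    k=(s>-.135)&(s<-.03)&(t<-.04)&(t>-.1)&(z>zf-.03); print('zmin',np.percentile(z[k],[0,1,3]))
    return im
E
python3 - <<'E'
from h import *
nb(.15)
plan([.4678,.1205,.307],8.3)
E
```

```text
z+0.01 93 end t -0.0773 s of end face [-0.0942 -0.0794 -0.0637] mid -0.0790
z+0.05 137 end t -0.0775 s of end face [-0.0938 -0.0796 -0.0646] mid -0.0795
z+0.09 131 end t -0.0769 s of end face [-0.0939 -0.0791 -0.0653] mid -0.0795
z+0.14 151 end t -0.0784 s of end face [-0.0942 -0.0788 -0.0658] mid -0.0794
top 250 ((-0.07912508398294449, -0.011215835809707642), (0.06358588486909866, 0.14530879259109497), 13.182917594909668) 0.34914802561168956
zmin [0.12057706 0.15892759 0.17478031]
t14.90 pos [0.4678 0.1158 0.3063] yaw 8.2 tilt [-0.0015 -0.0015] F [-0.1 -0.9 -1.4] w 0.030
 shift now [ 0.0046  0.0006 -0.0007] turn [-0.1   0.08 -0.06] shift after turn [ 0.0046  0.0006 -0.0007] q [-0.81  0.13  0.52  1.81 -0.07  1.22 -0.12]
```

```bash
python3 -m pendant '[[[0.002,0.005,0],[-0.1,0.08,-0.06],0.0],[[0,0,0.02],[0,0,0],0.0],[[0,0,0.03],[0,0,0],0.0],[[0,0,0.03],[0,0,0],0.0],[[0,0,0],[0,0,0],0.0],[[0,0,0],[0,0,0],0.0]]'
python3 - <<'E'
from h import *
plan([.4678,.1205,.307],8.3)
im=nb(.07)
cv2.imwrite('pics/s8.png',cv2.resize(im[100:220,180:300,::-1],None,fx=5,fy=5,interpolation=cv2.INTER_CUBIC))
w=np.load('side1.npz')['w'];s,t=st(0,w);z=w[...,2]
for lo,hi in((.008,.02),(.02,.03),(.03,.038)):
    k=(z>lo)&(z<hi)&(abs(s)<.08)&(t<-.07)&(t>-.1); print('wall near outer',k.sum(),np.percentile(t[k],[5,50,95]).round(4))
k=(z>.015)&(z<.038)&(abs(s)<.08)&(t>.07)&(t<.1); print('far wall inner',k.sum(),np.percentile(t[k],[5,50,95]).round(4))
k=(z>.040)&(z<.05)&(abs(s)<.08)&(t>.07)&(t<.1); print('far wall top',k.sum(),np.percentile(t[k],[5,50,95]).round(4))
E
```

```text
clock: 15.65
position: [0.4732, 0.1191, 0.2272]
ee_rot: [2.054, 2.377, 0.001]
force: [0.1, -0.5, -2.2]
width: 0.323
t15.65 pos [0.4732 0.1191 0.2272] yaw 8.3 tilt [0.001  0.0003] F [ 0.1 -0.5 -2.2] w 0.030
 shift now [ 0.0022 -0.005  -0.0798] turn [ 0.06 -0.01  0.03] shift after turn [ 0.0022 -0.0051 -0.0798] q [-0.78  0.22  0.52  1.93 -0.12  1.03 -0.07]
z+0.01 100 end t -0.0745 s of end face [-0.0872 -0.0736 -0.0596] mid -0.0735
z+0.05 124 end t -0.0745 s of end face [-0.088  -0.0725 -0.0585] mid -0.0733
z+0.09 119 end t -0.0746 s of end face [-0.0878 -0.0733 -0.0594] mid -0.0736
z+0.14 140 end t -0.0742 s of end face [-0.0877 -0.0728 -0.0594] mid -0.0732
top 250 ((-0.07251633703708649, -0.013758577406406403), (0.0630962923169136, 0.13364408910274506), 15.836724281311035) 0.26939653591340884
zmin [0.04006785 0.04349181 0.07688178]
wall near outer 110 [-0.0863 -0.0827 -0.0797]
wall near outer 94 [-0.0863 -0.0828 -0.0796]
wall near outer 72 [-0.0858 -0.0827 -0.0795]
far wall inner 166 [0.0762 0.0802 0.0846]
far wall top 62 [0.0763 0.08   0.0841]
```

View pics/s8.png

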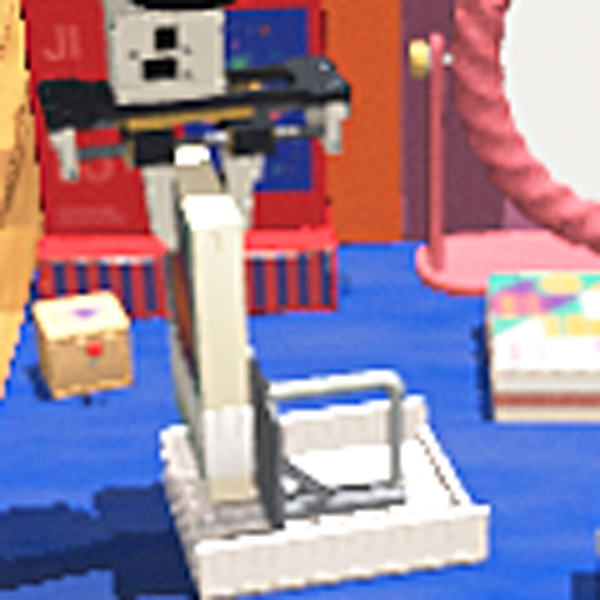

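Run:
```python
from h import *
for n in('side','top'):
  for i in '01':
    w=np.load(n+i+'.npz')['w'];s,t=st(0,w);z=w[...,2]
    for nm,k in (('near',(z>.012)&(z<.05)&(abs(s)<.085)&(t<-.07)&(t>-.1)),('far',(z>.015)&(z<.05)&(abs(s)<.085)&(t>.07)&(t<.1))):
        p=np.polyfit(s[k],t[k],1); print(n,i,nm,k.sum(),'slope deg %.2f'%np.degrees(np.arctan(p[0])),'t at 0 %.4f, at slot %.4f'%(p[1],np.polyval(p,-.077)))
    k=(z>.03)&(z<.05)&(abs(t)<.07)&(s<-.085)&(s>-.11); 
    if k.sum()>20: p=np.polyfit(t[k],s[k],1); print('fence slope',k.sum(),np.degrees(np.arctan(p[0])),p[1])
    k=(z>.03)&(z<.05)&(abs(t)<.07)&(s>.085)&(s<.11); 
    if k.sum()>10: p=np.polyfit(t[k],s[k],1); print('rear slope',k.sum(),np.degrees(np.arctan(p[0])),p[1])
    k=(z>.06)&(z<.125)&(abs(t)<.055)&(abs(t)>.02)&(s>-.11)&(s<-.03); 
    if k.sum()>10: p=np.polyfit(t[k],s[k],1); print('plate slope',k.sum(),np.degrees(np.arctan(p[0])),p[1])
```

```text
side 0 near 363 slope deg 0.18 t at 0 -0.0827, at slot -0.0829
side 0 far 259 slope deg -0.20 t at 0 0.0806, at slot 0.0808
plate slope 48 -0.5197239865286791 -0.07520672807291676
side 1 near 358 slope deg -0.01 t at 0 -0.0827, at slot -0.0827
side 1 far 247 slope deg -0.00 t at 0 0.0804, at slot 0.0804
plate slope 64 -0.34659705421486775 -0.03847726925711386
top 0 near 178 slope deg 0.03 t at 0 -0.0787, at slot -0.0788
top 0 far 169 slope deg -0.04 t at 0 0.0800, at slot 0.0800
fence slope 162 0.06459948106785665 -0.09655532183568241
plate slope 143 -0.12637444767560374 -0.07496084476310608
top 1 near 146 slope deg 1.41 t at 0 -0.0801, at slot -0.0820Traceback (most recent call last):
  File "<stdin>", line 6, in <module>
    raise TypeError("expected non-empty vector for x")
TypeError: expected non-empty vector for x
```

```bash
python3 -m pendant '[[[0,0,0.02],[0,0,0],0.0],[[0,0,0.012],[0,0,0],0.0],[[0,0,0.01],[0,0,0],0.0],[[0,0,0.008],[0,0,0],0.0],[[0,0,0],[0,0,0],0.0],[[0,0,0],[0,0,0],0.0]]'
python3 - <<'E'
from h import *
plan([.4732,.1191,.167],8.3)
im=nb(.02)
cv2.imwrite('pics/s9.png',cv2.resize(im[100:220,180:300,::-1],None,fx=5,fy=5,interpolation=cv2.INTER_CUBIC))
E
```

```text
clock: 16.45
position: [0.4727, 0.1189, 0.1765]
ee_rot: [2.054, 2.377, 0.001]
force: [0.4, -0.0, -1.9]
width: 0.326
t16.45 pos [0.4727 0.1189 0.1765] yaw 8.3 tilt [0.0004 0.0001] F [ 0.4 -0.  -1.9] w 0.030
 shift now [0.0001 0.0005 0.0095] turn [ 0.02 -0.    0.03] shift after turn [0.0001 0.0005 0.0095] q [-0.76  0.28  0.5   2.   -0.17  0.91 -0.02]
z+0.01 174 end t -0.0830 s of end face [-0.0979 -0.0646 -0.0304] mid -0.0643
z+0.05 141 end t -0.0749 s of end face [-0.0875 -0.0737 -0.0596] mid -0.0729
z+0.09 122 end t -0.0745 s of end face [-0.0885 -0.0746 -0.0589] mid -0.0737
z+0.14 141 end t -0.0752 s of end face [-0.0885 -0.0751 -0.0592] mid -0.0738
top 252 ((-0.0756148248910904, -0.006451599299907684), (0.06660284847021103, 0.14584395289421082), 15.60551643371582) 0.22100354788153898
zmin [-0.00197728 -0.00025211  0.00112818]
```

View pics/s9.png

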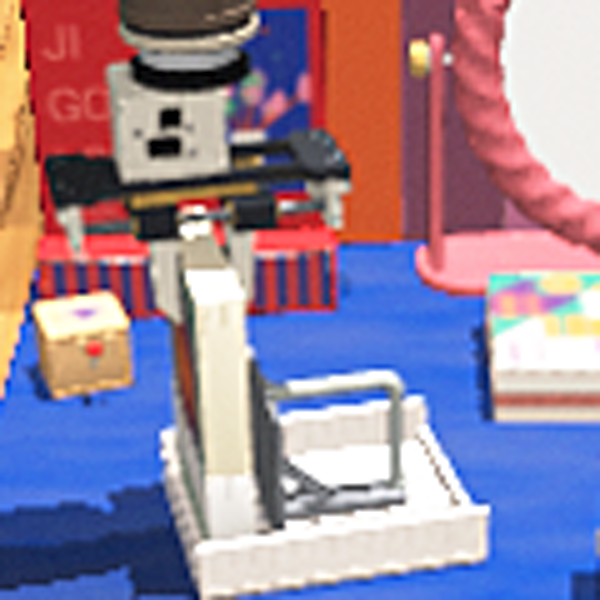

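It has entered the lane without contact: the force is still only its weight. Easing it onto the floor.

```bash
python3 -m pendant '[[[0,0,0.004],[0,0,0],0.0],[[0,0,0.003],[0,0,0],0.0],[[0,0,0.001],[0,0,0],0.0],[[0,0,0],[0,0,0],0.0]]'
python3 -m pendant '[[[0,0,0.001],[0,0,0],0.0],[[0,0,0],[0,0,0],0.0]]'
python3 -m pendant '[[[0,0,0.001],[0,0,0],0.0],[[0,0,0],[0,0,0],0.0]]'
```

```text
clock: 17.0
position: [0.4724, 0.1189, 0.1681]
ee_rot: [-2.054, -2.377, 0.0]
force: [0.3, -0.1, -2.1]
width: 0.325
clock: 17.25
position: [0.4724, 0.1189, 0.1672]
ee_rot: [-2.054, -2.377, 0.0]
force: [-0.1, -0.1, -1.6]
width: 0.323
clock: 17.5
position: [0.4727, 0.1191, 0.1667]
ee_rot: [-2.054, -2.377, -0.001]
force: [-0.7, 1.0, 5.2]
width: 0.325
```

```bash
python3 -m pendant '[[[0,0,-0.0003],[0,0,0],0.035],[[0,0,0],[0,0,0],0.045],[[0,0,0],[0,0,0],0.06],[[0,0,0],[0,0,0],0.07],[[0,0,0],[0,0,0],0.07],[[0,0,-0.02],[0,0,0],0.07],[[0,0,-0.05],[0,0,0],0.07],[[0,0,-0.05],[0,0,0],0.07],[[0,0,-0.04],[0,0,0],0.07]]'
python3 - <<'E'
from h import *
plan([.5763,.1363,.3267],98.3)
im=nb(.01)
cv2.imwrite('pics/s10.png',cv2.resize(im[100:220,180:300,::-1],None,fx=5,fy=5,interpolation=cv2.INTER_CUBIC))
E
```

```text
clock: 18.62
position: [0.4726, 0.1188, 0.3286]
ee_rot: [2.054, 2.377, 0.002]
force: [-0.3, 1.1, -1.1]
width: 0.766
t18.62 pos [0.4726 0.1188 0.3286] yaw 8.3 tilt [0.0012 0.0007] F [-0.3  1.1 -1.1] w 0.070
 shift now [0.0023 0.1051 0.002 ] turn [ 8.000e-02  4.000e-02 -8.997e+01] shift after turn [-0.1051  0.0024  0.0019] q [-0.82  0.12  0.53  1.77 -0.07  1.27 -0.12]
z+0.01 201 end t -0.0835 s of end face [-0.0977 -0.0647 -0.0303] mid -0.0644
z+0.05 142 end t -0.0752 s of end face [-0.0884 -0.0744 -0.0586] mid -0.0733
z+0.09 130 end t -0.0749 s of end face [-0.0885 -0.0735 -0.0591] mid -0.0738
z+0.14 134 end t -0.0742 s of end face [-0.0882 -0.0748 -0.0596] mid -0.0739
top 212 ((-0.07379873842000961, -0.0007317885756492615), (0.03138698637485504, 0.15422658622264862), 0.05562927573919296) 0.21102151599425714
zmin [-0.00219136 -0.00042069  0.00058833]
```

View pics/s10.png

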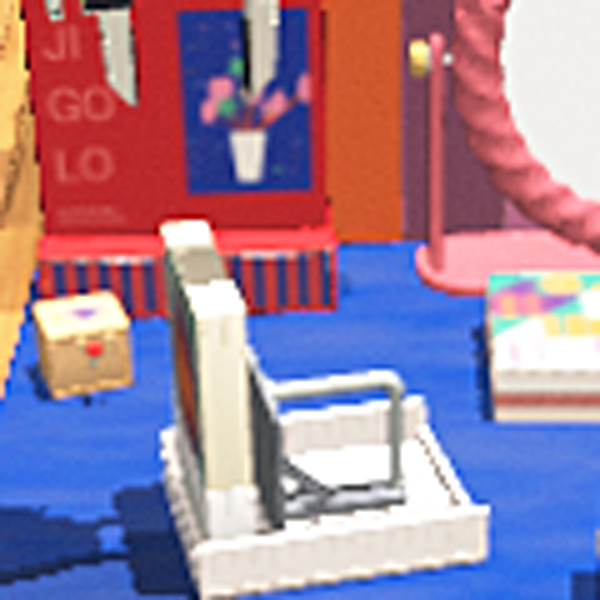

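```bash
python3 -m pendant '[[[0.001,0.035,0],[0,0,0],0.07],[[0.001,0.035,0],[0,0,0],0.07],[[0,0.034,0],[0,0,0],0.07],[[0,0,0],[0,0,-10],0.07],[[0,0,0],[0,0,-10],0.07],[[0,0,0],[0,0,-10],0.07],[[0,0,0],[0,0,-10],0.07],[[0,0,0],[0,0,-10],0.07],[[0,0,0],[0,0,-10],0.07],[[0,0,0],[0,0,-10],0.07]]'
python3 -m pendant '[[[0,0,0],[0,0,-10],0.07],[[0,0,0],[0,0,-10],0.07],[[0,0,0],[0,0,0],0.07],[[0,0,0],[0,0,0],0.07]]'
python3 - <<'E'
from h import *
plan([.5760,.1363,.089],98.3)
E
```

```text
clock: 19.92
position: [0.575, 0.1359, 0.3261]
ee_rot: [-0.31, -3.126, 0.0]
force: [0.2, -0.4, -0.1]
width: 0.759
clock: 20.42
position: [0.575, 0.1359, 0.3263]
ee_rot: [0.222, -3.133, -0.0]
force: [-0.1, 0.2, -0.6]
width: 0.764
t20.43 pos [0.575  0.1359 0.3263] yaw 98.1 tilt [-0.0004  0.    ] F [-0.1  0.2 -0.6] w 0.070
 shift now [-0.0011  0.0003  0.2373] turn [ 0.   -0.02 -0.19] shift after turn [-0.001   0.0003  0.2373] q [-0.51  0.32  0.25  1.52 -0.08  1.32  1.47]
```

```bash
python3 -m pendant '[[[-0.001,0,0.04],[0,0,-0.19],0.07],[[0,0,0.04],[0,0,0],0.07],[[0,0,0.04],[0,0,0],0.07],[[0,0,0.03],[0,0,0],0.07],[[0,0,0],[0,0,0],0.07]]'
python3 - <<'E'
from h import *
plan([.5760,.1363,.089],98.3)
im,d=arm.get_image('side')
cv2.imwrite('pics/s11.png',cv2.resize(im[80:220,170:310,::-1],None,fx=4,fy=4,interpolation=cv2.INTER_CUBIC))
E
```

```text
clock: 21.05
position: [0.5745, 0.1357, 0.1745]
ee_rot: [0.23, -3.129, 0.002]
force: [-0.2, 0.5, 0.2]
width: 0.763
t21.05 pos [0.5745 0.1357 0.1745] yaw 98.4 tilt [-0.0044 -0.0017] F [-0.2  0.5  0.2] w 0.070
 shift now [-0.002   0.0004  0.0855] turn [-0.06 -0.26  0.1 ] shift after turn [-0.0016  0.0003  0.0855] q [-0.49  0.43  0.23  1.74 -0.11  0.99  1.5 ]
```

View pics/s11.png

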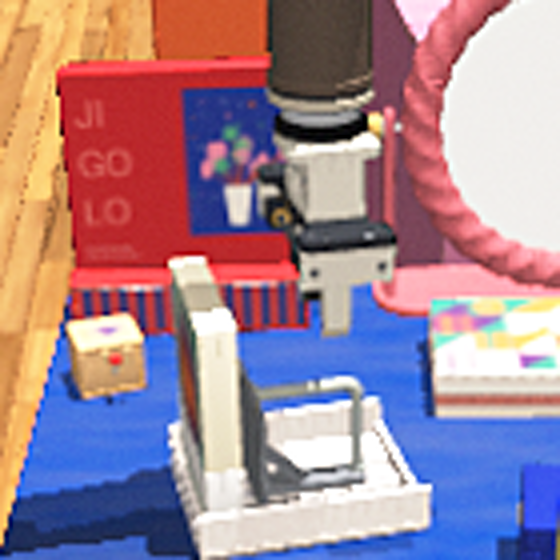

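The path is clear of the notebook. I'm going down and gripping the bar.

```bash
python3 -m pendant '[[[-0.001,0,0.03],[0,0,0],0.06],[[0,0,0.03],[0,0,0],0.06],[[0,0,0.0255],[0,0,0],0.06],[[0,0,0],[0,0,0],0.04],[[0,0,0],[0,0,0],0.02],[[0,0,0],[0,0,0],0.0],[[0,0,0],[0,0,0],0.0],[[0,0,0],[0,0,0],0.0],[[0,0,0],[0,0,0],0.0]]' 20
python3 -c "
from h import *
plan([.5760,.1363,.089],98.3)"
```

```text
clock: 22.22
position: [0.577, 0.1378, 0.0914]
ee_rot: [-0.235, 3.132, 0.003]
force: [-1.4, 3.9, 2.0]
width: 0.122
t22.23 pos [0.577  0.1378 0.0914] yaw 98.6 tilt [0.0003 0.0018] F [-1.4  3.9  2. ] w 0.011
 shift now [ 0.0013 -0.0013  0.0024] turn [0.1  0.03 0.29] shift after turn [ 0.0012 -0.0013  0.0024] q [-0.47  0.53  0.2   1.81 -0.14  0.81  1.53]
```

```bash
python3 -m pendant '[[[0.004,0,0],[0,0,0],0.0],[[0.005,0,0],[0,0,0],0.0],[[0.004,0,0],[0,0,0],0.0],[[0.002,0,0],[0,0,0],0.0],[[0.001,0,0],[0,0,0],0.0],[[0,0,0],[0,0,0],0.0]]'
python3 - <<'E'
from h import *
plan([.5760,.1363,.089],98.3)
nb(.01)
E
python3 -m pendant '[[[0.001,0,0],[0,0,0],0.0],[[0.001,0,0],[0,0,0],0.0],[[0,0,0],[0,0,0],0.0]]'
python3 -m pendant '[[[0.001,0,0],[0,0,0],0.0],[[0.001,0,0],[0,0,0],0.0],[[0,0,0],[0,0,0],0.0]]'
python3 - <<'E'
from h import *
plan([.5760,.1363,.089],98.3)
im=nb(.01)
cv2.imwrite('pics/s12.png',cv2.resize(im[100:220,180:300,::-1],None,fx=5,fy=5,interpolation=cv2.INTER_CUBIC))
E
```

```text
clock: 22.98
position: [0.5616, 0.1355, 0.0914]
ee_rot: [-0.235, 3.131, 0.003]
force: [0.2, 6.4, 1.7]
width: 0.121
t22.98 pos [0.5616 0.1355 0.0914] yaw 98.6 tilt [0.0012 0.0018] F [0.2 6.4 1.7] w 0.011
 shift now [-0.0143 -0.0014  0.0024] turn [0.09 0.08 0.29] shift after turn [-0.0143 -0.0013  0.0024] q [-0.47  0.51  0.2   1.85 -0.14  0.79  1.52]
z+0.01 194 end t -0.0829 s of end face [-0.0977 -0.0647 -0.0306] mid -0.0645
z+0.05 133 end t -0.0751 s of end face [-0.0883 -0.0742 -0.0583] mid -0.0732
z+0.09 131 end t -0.0750 s of end face [-0.0883 -0.0734 -0.0589] mid -0.0739
z+0.14 136 end t -0.0746 s of end face [-0.0885 -0.0731 -0.0596] mid -0.0739
top 209 ((-0.07420898228883743, -0.0024149492383003235), (0.03063032403588295, 0.1516643613576889), 0.31893596053123474) 0.2109687954868802
zmin [-0.00292228 -0.00038304  0.00075   ]
clock: 23.4
position: [0.5598, 0.1353, 0.0915]
ee_rot: [-0.235, 3.131, 0.003]
force: [2.1, 5.7, 1.5]
width: 0.122
clock: 23.78
position: [0.5578, 0.1349, 0.0914]
ee_rot: [-0.235, 3.131, 0.003]
force: [1.5, 6.2, 2.3]
width: 0.126
t23.77 pos [0.5578 0.1349 0.0914] yaw 98.6 tilt [0.0014 0.0019] F [1.5 6.2 2.3] w 0.012
 shift now [-0.0182 -0.0014  0.0024] turn [0.09 0.1  0.29] shift after turn [-0.0182 -0.0013  0.0024] q [-0.47  0.5   0.2   1.86 -0.14  0.79  1.52]
z+0.01 189 end t -0.0830 s of end face [-0.0976 -0.0642 -0.0304] mid -0.0642
z+0.05 129 end t -0.0750 s of end face [-0.0883 -0.0735 -0.0583] mid -0.0731
z+0.09 115 end t -0.0746 s of end face [-0.0884 -0.0748 -0.059 ] mid -0.0737
z+0.14 136 end t -0.0745 s of end face [-0.0885 -0.0739 -0.0594] mid -0.0742
top 205 ((-0.07417522370815277, -0.0035261809825897217), (0.03061162680387497, 0.15468411147594452), 0.23200877010822296) 0.21101415348349664
zmin [-0.00389518 -0.00082467  0.00054143]
```

View pics/s12.png

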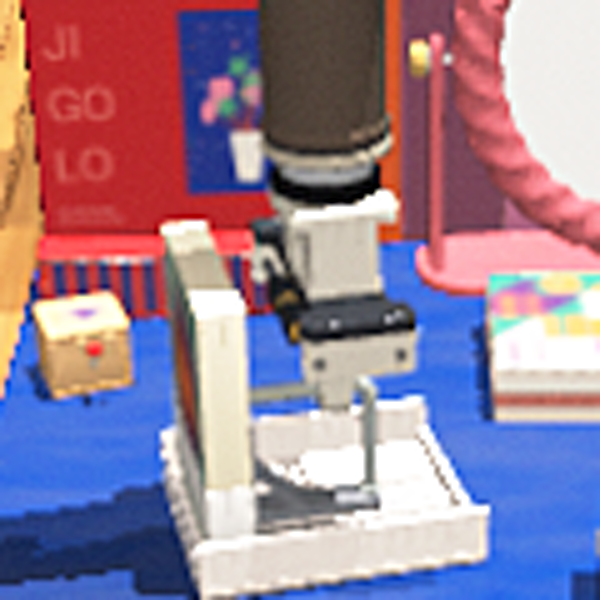

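Plate and book are about to meet. I'm creeping on in 1 mm steps while watching force and position.

```bash
python3 -m pendant '[[[0.001,0,0],[0,0,0],0.0],[[0.0005,0,0],[0,0,0],0.0],[[0,0,0],[0,0,0],0.0]]'
python3 -m pendant '[[[0.001,0,0],[0,0,0],0.0],[[0.0005,0,0],[0,0,0],0.0],[[0,0,0],[0,0,0],0.0]]'
python3 - <<'E'
from h import *
plan([.5760,.1363,.089],98.3)
im=nb(.01)
E
```

```text
clock: 24.2
position: [0.5566, 0.1348, 0.0914]
ee_rot: [-0.235, 3.131, 0.003]
force: [1.6, 6.2, 0.6]
width: 0.122
clock: 24.58
position: [0.5551, 0.1345, 0.0915]
ee_rot: [-0.235, 3.131, 0.003]
force: [2.3, 6.5, 0.6]
width: 0.12
t24.57 pos [0.5551 0.1345 0.0915] yaw 98.6 tilt [0.002 0.002] F [2.3 6.5 0.6] w 0.011
 shift now [-0.0209 -0.0014  0.0025] turn [0.09 0.13 0.29] shift after turn [-0.0209 -0.0013  0.0025] q [-0.48  0.5   0.2   1.87 -0.14  0.78  1.52]
z+0.01 188 end t -0.0831 s of end face [-0.0975 -0.0641 -0.0309] mid -0.0642
z+0.05 116 end t -0.0746 s of end face [-0.0916 -0.0765 -0.0614] mid -0.0762
z+0.09 122 end t -0.0746 s of end face [-0.0912 -0.0755 -0.0617] mid -0.0764
z+0.14 133 end t -0.0748 s of end face [-0.0901 -0.0765 -0.063 ] mid -0.0768
top 214 ((-0.07701931893825531, -0.00360705703496933), (0.030163582414388657, 0.15323777496814728), 0.24175098538398743) 0.21122914827699707
zmin [-0.00319802 -0.00024937  0.00085845]
```

```bash
python3 -m pendant '[[[0.001,0,0],[0,0,0],0.0],[[0,0,0],[0,0,0],0.0]]'
python3 -m pendant '[[[0.001,0,0],[0,0,0],0.0],[[0,0,0],[0,0,0],0.0]]'
python3 -c "
from h import *
plan([.5760,.1363,.089],98.3)
nb(.01)"
```

```text
clock: 24.88
position: [0.5542, 0.1345, 0.0914]
ee_rot: [-0.235, 3.13, 0.003]
force: [2.7, 6.6, 0.9]
width: 0.124
clock: 25.12
position: [0.5542, 0.1344, 0.0915]
ee_rot: [-0.235, 3.129, 0.003]
force: [6.3, 6.3, -2.7]
width: 0.124
t25.12 pos [0.5542 0.1344 0.0915] yaw 98.6 tilt [0.0039 0.0022] F [ 6.3  6.3 -2.7] w 0.011
 shift now [-0.0218 -0.0014  0.0026] turn [0.09 0.24 0.29] shift after turn [-0.0218 -0.0013  0.0025] q [-0.48  0.49  0.2   1.88 -0.14  0.78  1.52]
z+0.01 184 end t -0.0826 s of end face [-0.0975 -0.0642 -0.0312] mid -0.0641
z+0.05 122 end t -0.0751 s of end face [-0.0917 -0.0769 -0.0628] mid -0.0769
z+0.09 117 end t -0.0743 s of end face [-0.0922 -0.0776 -0.0626] mid -0.0776
z+0.14 137 end t -0.0744 s of end face [-0.0918 -0.0767 -0.063 ] mid -0.0773
top 209 ((-0.07762037217617035, -0.0029532909393310547), (0.15232980251312256, 0.030255207791924477), 89.83609008789062) 0.21092520988989225
zmin [-0.00262251 -0.00038066  0.00079346]
```

```bash
python3 -m pendant '[[[0.001,0,0],[0,0,0],0.0],[[0,0,0],[0,0,0],0.0]]'
python3 -m pendant '[[[0,0.001,0],[0,0,0],0.03],[[0,0,0],[0,0,0],0.05],[[0,0,0],[0,0,0],0.06],[[0,0,0],[0,0,0],0.06],[[0,0,-0.03],[0,0,0],0.06],[[0,0,-0.05],[0,0,0],0.06],[[0,0,-0.05],[0,0,0],0.06],[[0,0,-0.05],[0,0,0],0.06],[[0,0,-0.05],[0,0,0],0.06]]'
python3 - <<'E'
from h import *
plan([.5760,.1363,.089],98.3)
im=nb(.01)
cv2.imwrite('pics/s13.png',cv2.resize(im[100:220,180:300,::-1],None,fx=5,fy=5,interpolation=cv2.INTER_CUBIC))
for n in('side','top'):
    im,d=arm.get_image(n);w=cloud(n,d)
    cv2.imwrite(f'pics/{n}14.png',im[:,:,::-1])
    for l in ("cup","jewel_box","music_box"):
        for m in arm.masks_of(n,l)[:1]:
            q=w[m['pixels']]; q=q[~np.isnan(q[:,0])]
            print(n,l,round(m['conf'],2),np.round(m['rect']),np.round(np.percentile(q,[3,50,97],axis=0),3).tolist())
    s,t=st(n,w);z=w[...,2]
    k=(z>.105)&(z<.122)&(abs(t)<.012)&(s>-.05)&(s<.05); print('bar s',k.sum(),np.percentile(s[k],[2,50,98]) if k.any() else '')
E
```

```text
clock: 25.42
position: [0.5542, 0.1344, 0.0916]
ee_rot: [-0.235, 3.127, 0.003]
force: [9.9, 7.6, -7.5]
width: 0.124
clock: 26.55
position: [0.5508, 0.1331, 0.3228]
ee_rot: [0.233, -3.133, -0.0]
force: [-0.1, 0.1, -0.6]
width: 0.652
t26.55 pos [0.5508 0.1331 0.3228] yaw 98.5 tilt [-0.  0.] F [-0.1  0.1 -0.6] w 0.060
 shift now [-0.0254 -0.0005  0.2338] turn [ 0.   -0.    0.21] shift after turn [-0.0254 -0.0004  0.2338] q [-0.53  0.27  0.26  1.58 -0.07  1.29  1.46]
z+0.01 183 end t -0.0834 s of end face [-0.0978 -0.0648 -0.0334] mid -0.0646
z+0.05 122 end t -0.0748 s of end face [-0.0915 -0.0774 -0.0631] mid -0.0767
z+0.09 117 end t -0.0749 s of end face [-0.092  -0.0787 -0.0626] mid -0.0772
z+0.14 139 end t -0.0742 s of end face [-0.0921 -0.0771 -0.0628] mid -0.0773
top 204 ((-0.0773899033665657, -0.002855919301509857), (0.030546121299266815, 0.1499338150024414), 0.2340644896030426) 0.21109428622223797
zmin [-0.00291919 -0.00147377 -0.00023692]
side cup 0.83 [279. 244.  32.  37.] [[0.585, -0.207, 0.009], [0.621, -0.19, 0.051], [0.655, -0.13, 0.076]]
side jewel_box 0.94 [312. 213.  22.  37.] [[0.714, -0.06, 0.007], [0.733, -0.039, 0.072], [0.786, 0.033, 0.076]]
side music_box 0.66 [198. 168.  17.  23.] [[0.34, 0.342, 0.006], [0.372, 0.357, 0.045], [0.404, 0.405, 0.06]]
bar s 78 [-0.04639749 -0.00461168  0.0357942 ]
top cup 0.83 [332. 179.  28.  32.] [[0.582, -0.202, 0.004], [0.628, -0.17, 0.026], [0.656, -0.13, 0.078]]
top jewel_box 0.67 [276. 131.  42.  40.] [[0.715, -0.059, 0.007], [0.749, -0.01, 0.072], [0.797, 0.037, 0.078]]
top music_box 0.91 [127. 262.  38.  24.] [[0.335, 0.346, 0.007], [0.369, 0.379, 0.056], [0.402, 0.419, 0.062]]
bar s 0
```

View pics/s13.png

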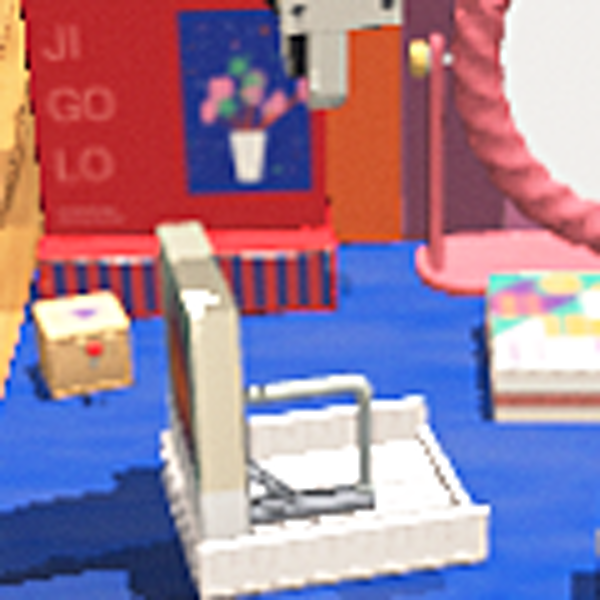

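View pics/top14.png

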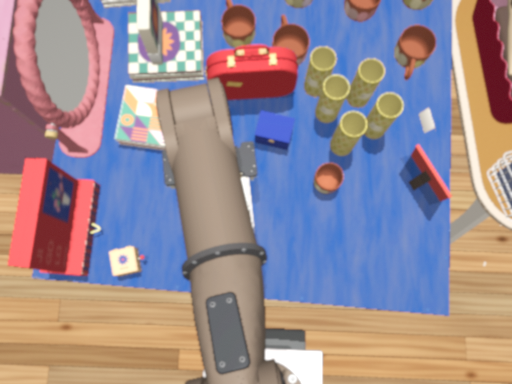

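```bash
python3 -m pendant '[[[0,-0.03,-0.02],[0,0,0],0.06],[[0,-0.04,-0.02],[0,0,0],0.06],[[0,-0.04,0],[0,0,0],0.06],[[0,-0.04,0],[0,0,0],0.06],[[0,-0.04,0],[0,0,0],0.06],[[0,-0.04,0],[0,0,0],0.06],[[0,-0.04,0],[0,0,0],0.06],[[0,0,0],[0,0,0],0.06],[[0,0,0],[0,0,0],0.06]]'
python3 - <<'E'
from h import *
plan([.5760,.1363,.089],98.3)
for n in('side','top'):
    im,d=arm.get_image(n);w=cloud(n,d);s,t=st(n,w);z=w[...,2]
    k=(z>.095)&(z<.13)&(abs(t)<.015)&(s>-.045)&(s<.08); print(n,'bar s',k.sum(),np.percentile(s[k],[2,50,98,100]).round(4) if k.any() else '')
    k=(z>.08)&(z<.125)&(abs(t)<.055)&(abs(t)>.02)&(s>-.066)&(s<-.03); print('plate',k.sum(),np.percentile(s[k],[2,50,98]).round(4) if k.any() else '')
    k=(z>.2)&(z<.22)&(s>-.12)&(s<-.03)&(abs(t)<.1); print('top',cv2.minAreaRect(np.stack([s[k],t[k]],1).astype(np.float32)),np.median(z[k]))
    w0=np.load(n+'0.npz')['w'];s,t=st(n,w0);z=w0[...,2];k=(z>.095)&(z<.13)&(abs(t)<.015)&(s>-.045)&(s<.08); print('initial bar',np.percentile(s[k],[2,50,98,100]).round(4))
cv2.imwrite('pics/t15.png',cv2.resize(im[140:270,160:400,::-1],None,fx=3.3,fy=3.3,interpolation=cv2.INTER_CUBIC))
E
```

```text
clock: 28.12
position: [0.5911, -0.133, 0.3602]
ee_rot: [0.234, -3.131, -0.001]
force: [-0.1, 0.7, -0.4]
width: 0.651
t28.12 pos [ 0.5911 -0.133   0.3602] yaw 98.5 tilt [-0.0014  0.0006] F [-0.1  0.7 -0.4] w 0.060
 shift now [-0.0254  0.2684  0.2714] turn [ 0.05 -0.08  0.23] shift after turn [-0.024   0.2687  0.2712] q [-0.14  0.34  0.39  1.42 -0.13  1.41  1.97]
side bar s 87 [-0.0426 -0.0007  0.0378  0.0399]
plate 5 [-0.0584 -0.0562 -0.0535]
top ((-0.07763031870126724, -0.0015740320086479187), (0.150249645113945, 0.030576758086681366), 89.97408294677734) 0.2109065893313889
initial bar [-0.0426 -0.0075  0.0244  0.0255]
top bar s 135 [-0.0426 -0.0032  0.0366  0.0415]
plate 0 
top ((-0.07711592316627502, -0.0005647391080856323), (0.0316147655248642, 0.14989332854747772), 0.04602685570716858) 0.2105145479729514
initial bar [-0.0431 -0.0104  0.0238  0.0245]
```

View pics/t15.png

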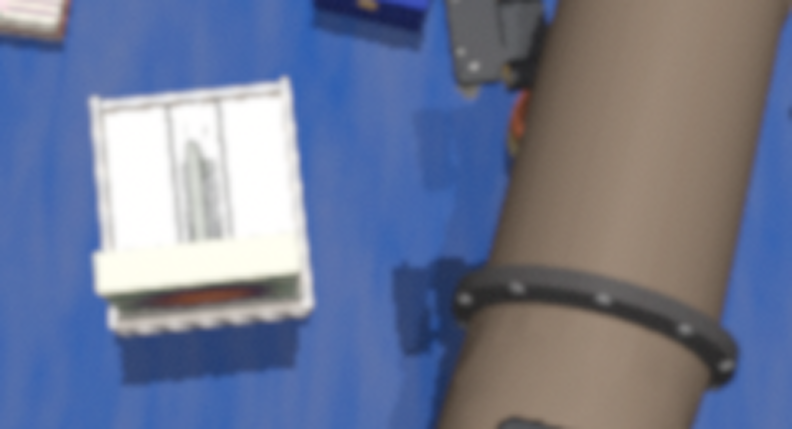

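```bash
python3 -c "
from cell import arm
arm.sign_off()"
```

```text
the job is handed in; nothing more can be done
```

The notebook is on display in the tray, held upright between the pusher and the fence, and the job was handed in at about 28 s. I opened the pusher to its stop (about 53 mm gap) and lowered the notebook in until its foot touched the floor. I then slid the pusher forward until the push rose to about 10 N with no further movement.

**Notebook:** in the last checks its top stood at z = 0.211 m, as expected, and it was square to the tray within 0.1°. Its cover faces the fence. Its centre is within 1 mm of the slot point along the tray and about 1–2 mm off mid-lane.

**Pusher:** judged from the handle, the plate meets the notebook's back with no gap I could measure. The plate's face is hidden behind the notebook, so I could not check that contact directly.

**Cup, jewellery box and music box:** none moved within what the cameras can resolve, checked just before the arm's last move away. That move passed well above everything.

**Camera disagreement:** the side camera placed the tray about 1.3 mm further to +y than the top camera. I allowed for this when placing the notebook.

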